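# Rock the tight chock out of the V-rail clamp and slide the shaft home

## Robot

A 6-joint arm with a two-finger parallel gripper is mounted at the origin on the work surface. World frame = base frame: x ahead of the robot, y to its left, z up, the work surface at z = 0. Lengths are in mm, angles in rad, forces in N, time in s.
With the tool pointing down it reaches from about 300 to 750 mm from the base axis. Payload 8.5 kg.
Tool frame: the origin (TCP) lies midway between the tips of the shut fingers; the grasp point (between the pads) lies 19 mm behind it; z points along the fingers, y is the line along which they close (so a half turn about z gives the same grasp; the last joint's range is limited). The gripper opens to 88 mm and grips with 3 to 60 N. Pads are 18 mm wide; open, the fingers measure 123 mm over their backs; the gripper's body (75 mm by 187 mm) begins 45 mm behind the grasp point.
Start: joints at [-1.534, 0.381, 1.297, -0, 1.464, -0.215], TCP at [137.026, -532.639, 238.748] pointing down, gripper open.
Joint ranges: [-3.11, 3.11], [-0.89, 2.33], [0.22, 2.48], [-1.42, 4.56], [0.17, 2.85], [-2.88, 2.88]. Speed limits (rad/s): [2.39, 2.39, 3.14, 3.14, 3.14, 3.14].

## Interface

Orientations are given as a rotation vector (axis times angle).
In Python, from rig import observe, eyes, order gives the robot as it stands.
- The arm moves only by the shell command python3 -m inch 'ROWS'. ROWS is JSON, a list of rows, each a list of 5 numbers: the shift along the tool's x, y, z in cm, then the turn about the tool's z in rad, then the opening, from -1 (shut) to 1 (fully open), so that 0 is half open. A call has 1 to 20 rows; each row shifts and turns the commanded pose from where the row before left it, along the tool's axes as they then stand; what a row does not reach is not made up. A row lasts 1/8 s, in which the tool goes at most 62.5 mm and 10.7 degrees, less where a joint would pass 70% of its speed; a pose out of reach is approached as far as the arm can. A call with a gripper value outside its range is refused whole. The fingers move at their own pace and stop on an object; the grip force is fixed at half the most. Time passes only in rows, so rows that do not move let the fingers close. It gives the time, the measured TCP pose, the force, the opening and the grip force at its end, in the units of the state.
- observe(): the state, without advancing time (a new reading comes with each control period).
- eyes.grab_frame(name): name is "side" or "top" or "wrist"; returns a dict with "frame" (480x640x3 uint8, blue, green, red), "vertical_fov" (degrees; the focal length in pixels is half the picture's height over the tangent of half this angle, whatever the lens; pixels are square), "cx", "cy" (the principal point, pixels), "cam_to_world" (4x4, takes a point from camera to world coordinates); the wrist camera has in their place "T_tool_cam" (4x4, takes a point from camera to tool coordinates, whose origin is the TCP and whose axes are the flange's). Camera axes: x right, y down, z forward; pixel columns grow to the right and rows downward; lengths in mm; the calibration is good to about 2 mm. The wrist camera is an equidistant fisheye: a pixel r from the principal point sees the ray r / f radians off the axis. A picture is of the moment at which its call begins: read the wrist's pose just before it. There is no depth.
- order.hand_in(): hands the job in; it is judged then, once.
The state is a dict: "time": time; "joint_positions": joint angles; "qd": joint speeds; "joint_torque": joint torques, N m; "tcp_pos": TCP position; "ee_rot": TCP orientation; "wrist_force": force on the tool from outside, world axes, zero at the start; "wrist_torque": the same for the moment, N m; "width": opening from 0.0 (shut) to 1.0 (fully open); "finger_force": force on a finger pad.
Only numpy, scipy, OpenCV 4.12 (cv2) and the standard library are available. Lean on these libraries where they do the work, as an engineer would, in place of code of your own. Each camera call takes 0.05 s, during which the arm holds its last target. There are 200 camera calls.

## Task

Work the tight brass chock loose from the clamp by alternating small pulls on the two ears of its crossbar, red ear first, then blue, and so on, each rocking it plainly over to that side, never pulling or squeezing it harder than 35 N, until it comes right out of the clamp and lies on the bench. Then push the steel shaft along the V-groove, past where the chock was, until its end touches the red end stop, and leave it there. Do not disturb the oil can, the piston or the jar.

Things in the scene. Friction and masses are not known exactly. Their poses are not given: they have to be found in the camera images.
- fixture: Green steel fixture fixed to the bench. Origin: bench level, under the centre of its clamp; z up. A V-groove rail runs along its y, centre line at x = +45 mm, lips 29 mm high, 74 mm wide: one piece y = -185 to -33 mm, a 66 mm gap crossed by the chock, a piece y = 33 to 60 mm, then the red stop, face at y = +60 mm, 60 mm wide, 58 mm high. Shaft home: centre at x 45, y -25, z 36 mm.
- clamp (a point): Centre of the clamp's bed, 12 mm above the bench. The clamp is a green portal, x = -25 to +25 mm of the fixture, 82 mm wide, 66 mm high, open towards -x; its cheeks' inner faces are at y = +-31 mm. Inside, a spring jaw (14 mm long, pads at y = +-19 to 27 mm) presses the chock on the bed with about 40 N; it stops following after the chock has come out 20 mm, which is then loose.
- chock: Loose tapered brass bar in the clamp, 150 mm long, 13 mm thick at the nose (x = +60 mm) to 25 mm at the tail (x = -90 mm), 54 mm wide from x = -30 to +30 mm, tail 34 mm and nose 30 mm wide, 0.35 kg. Origin: on its underside, at the start within 2 mm of point clamp and turned as the fixture. It comes out towards its own -x, leaves the clamp after about 90 mm and drops to the bench.
- chock_bar (a point): Centre of the chock's crossbar, 85 mm behind (-x) its origin, 20 mm above its underside (32 mm above the bench at the start). The bar is 15 mm thick and 150 mm long, along the chock's y. 50 mm of free space lies between it and the clamp. Pulling both ears straight takes about 45 N (too much); one ear alone about 10 to 20 N.
- red_ear (a point): Axis of the red ear (red part y = +21 to +75 mm of the chock), 45 mm to the +y side of the bar's centre. Fingers can hook behind it (on its +x side). Pulling one ear alone turns the chock about the far edge of the jaw, up to about 0.15 rad, where it meets the cheeks, and walks its middle out 2 to 5 mm.
- blue_ear (a point): Axis of the blue ear, the mirror image of the red one, 45 mm to the -y side of the bar's centre.
- chock_nose (a point): Middle of the end face of the chock's thin end, 60 mm ahead (+x) of its origin.
- shaft: Loose solid steel shaft with copper-coloured bands, 30 mm diameter, 170 mm long, about 0.8 kg, lying in the V-groove along the fixture's y axis, its axis 36 mm above the bench. Origin: its middle; its own y axis runs along it towards the stop. It starts with its front end 5 to 32 mm short of the gap's edge and its rear end overhanging the rail. About 8 N pushes it.
- shaft_front (a point): Centre of the shaft's front end face (nearest the stop).
- shaft_rear (a point): Centre of the shaft's rear end face, the one to push.
- stop_face (a point): Point on the red stop's face where the shaft's axis meets it, 36 mm above the bench.
- oil_can: Bystander: blue can standing upright, 60 mm diameter, 135 mm high; origin under its centre.
- piston: Bystander: aluminium piston standing upright, 66 mm diameter, 52 mm high; origin under its centre.
- jar: Bystander: amber jar with a yellow cap, 56 mm diameter, 85 mm high; origin under its centre.
Not all that is in view belongs to the job. Of the things like the shaft, leave any that is brown or purple; of the rest the smaller one is meant.

How it is judged (in metres and radians):
On the way, in this order (a step that is already met when the one before it is completed fails the run):
1. the chock is rocked by its red ear (turned at least 0.05 rad, red ear outwards) (angle between the x axis of chock and the x axis of fixture, either way round above 0.05 rad and y of chock_bar in the frame of fixture below -0.002 m and x of chock_nose in the frame of fixture above 0.03 m), for 0.05 s.
2. then rocked back by its blue ear (turned at least 0.05 rad the other way) (angle between the x axis of chock and the x axis of fixture, either way round above 0.05 rad and y of chock_bar in the frame of fixture above 0.002 m and x of chock_nose in the frame of fixture above 0.02 m), for 0.05 s.
3. the whole chock is out of the clamp (x of chock_nose in the frame of fixture below -0.028 m), for 0.2 s.
At the end, for the whole second after the job is handed in: The chock lies flat and still on the bench, its nose at least 28 mm outside the clamp's centre (fully out of the clamp); the shaft lies still in the V-groove, its front end within 2 mm of the stop's face and on the groove's line (within 4 mm and 0.04 rad) (x of chock_nose in the frame of fixture below -0.028 m and height (world z) of chock below 0.006 m and angle between chock's own z axis and vertical below 0.1 rad and linear speed of each of chock, shaft below 0.01 m/s and y of shaft_front in the frame of fixture above 0.058 m and horizontal distance between shaft_front and stop_face below 0.004 m and distance between shaft_front and stop_face below 0.005 m and angle between the y axis of shaft and the y axis of fixture, either way round below 0.04 rad); the robot touches nothing.
It fails at once if the fingers press on the chock with more than 36 N (contact force between the fingers and chock above 36 N).
It fails at once if the oil can is moved more than 15 mm or tipped (distance of oil_can from where it was at the start of the episode above 0.015 m or angle between oil_can's own z axis and vertical above 0.3 rad).
It fails at once if the piston is moved more than 15 mm or tipped (distance of piston from where it was at the start of the episode above 0.015 m or angle between piston's own z axis and vertical above 0.3 rad).
It fails at once if the jar is moved more than 15 mm or tipped (distance of jar from where it was at the start of the episode above 0.015 m or angle between jar's own z axis and vertical above 0.3 rad).
It also fails if it takes over 64 s, if anything falls off the work surface, if the arm or the gripper's body presses on something with over 40 N, if the wrist force passes 120 N, or if a joint passes its speed limit or range.

## Working session

There is one attempt and no reset: what is moved stays moved. The work goes in short steps, Python scripts to look and compute and a shell command to move; the robot and the scene stay as the last step left them, time stands still between calls to the robot, and variables do not carry over. Pictures are saved under pics/ and viewed, at most 10 in all, crops included, and the job is handed in when it is done.

```bash
ls; mkdir -p pics; python3 - <<'E'
from rig import observe, eyes, order
import cv2,numpy as np
s=observe();print(s)
for n in("top","side"):
    f=eyes.grab_frame(n);cv2.imwrite(f"pics/{n}0.png",f["frame"]);print(n,f["vertical_fov"],f["cx"],f["cy"],np.round(f["cam_to_world"],3).tolist())
E
```

```text
pics
{'time': 0.0, 'joint_positions': array([-1.53432370e+00,  3.81192558e-01,  1.29822240e+00,  1.98760244e-06,
        1.46360830e+00, -2.15293126e-01]), 'qd': array([ 0.00033603, -0.00067001, -0.00168474, -0.00075905,  0.00158192,
        0.00101563]), 'joint_torque': array([-2.48287906e-03, -4.37931132e+01, -2.24557060e+01,  7.12046586e-02,
        3.52572708e-02, -1.05533509e-04]), 'tcp_pos': array([ 137.00473091, -532.38349316,  238.15255674]), 'ee_rot': array([-3.11532048e+00, -3.94249867e-01, -2.03653762e-04]), 'wrist_force': array([-0.3264617 ,  0.07149392,  0.70998413]), 'wrist_torque': array([ 0.02196741, -0.00886905, -0.00391099]), 'finger_force': 0.0, 'width': 1.00003467324281}
top 51.639281043682885 320.1707281930716 239.7673531993353 [[0.026, -0.988, 0.149, 422.718], [-0.999, -0.022, 0.024, -28.393], [-0.021, -0.15, -0.989, 1120.753], [0.0, 0.0, 0.0, 1.0]]
side 43.474891176194035 322.213437435685 243.12972975206367 [[-0.942, -0.213, 0.26, 283.752], [-0.336, 0.565, -0.754, 856.742], [0.014, -0.797, -0.603, 751.398], [0.0, 0.0, 0.0, 1.0]]
```

View pics/top0.png

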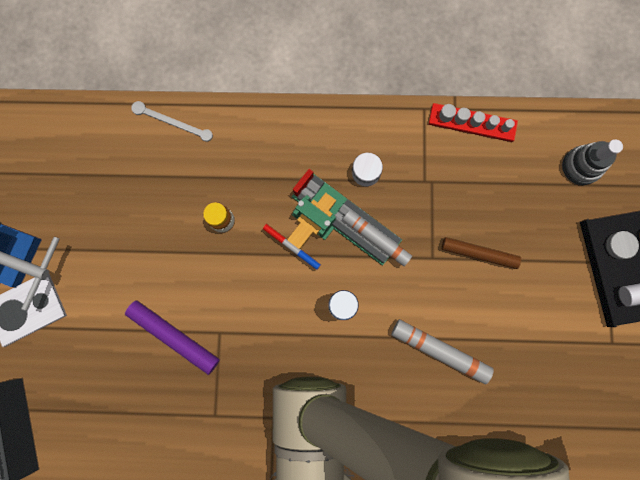

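View pics/side0.png

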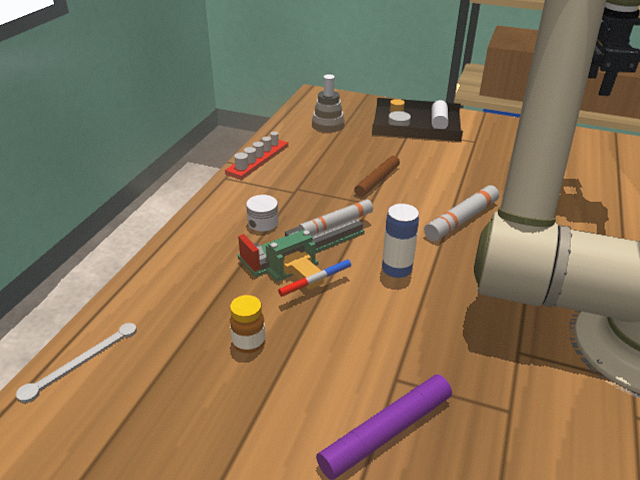

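Candidates for the shaft in the top view: banded steel in the groove at (375,235), a bigger banded steel one loose at (440,352), brown (480,253), purple (170,337). The smaller banded one, in the groove, is the one meant. The oil can is at (343,304), the piston at (367,168) and the jar at (216,216). The red ear is at (277,238) and the blue at (305,260).

```bash
cat > h.py <<'E'
from rig import observe, eyes, order
import cv2,numpy as np
from scipy.spatial.transform import Rotation as R
def grab(n):
    s=observe() if n=="wrist" else None
    f=eyes.grab_frame(n)
    if n=="wrist":
        T=np.eye(4);T[:3,:3]=R.from_rotvec(s["ee_rot"]).as_matrix();T[:3,3]=s["tcp_pos"]
        f["cam_to_world"]=T@f["T_tool_cam"]
    f["fish"]=n=="wrist";f["foc"]=240/np.tan(np.radians(f["vertical_fov"]/2));return f
def cast(f,px,z):
    px=np.atleast_2d(np.asarray(px,float));d=(px-[f["cx"],f["cy"]])/f["foc"]
    if f["fish"]:
        r=np.linalg.norm(d,axis=1,keepdims=True)+1e-12
        d=np.c_[d/r*np.sin(r),np.cos(r)]
    else: d=np.c_[d,np.ones(len(d))]
    T=f["cam_to_world"];w=d@T[:3,:3].T;o=T[:3,3]
    return (o+w*((z-o[2])/w[:,2])[:,None])[:,:2]
def mask(f,lo,hi,roi=None):
    m=cv2.inRange(cv2.cvtColor(f["frame"],cv2.COLOR_BGR2HSV),np.array(lo),np.array(hi))
    if roi:
        k=np.zeros_like(m);x0,y0,x1,y1=roi;k[y0:y1,x0:x1]=255;m&=k
    return m
def big(m,minA=15):
    n,l,st,c=cv2.connectedComponentsWithStats(m)
    return sorted([(int(st[i,4]),c[i].round(1),np.argwhere(l==i)[:,::-1]) for i in range(1,n) if st[i,4]>=minA],key=lambda t:-t[0])
RED=((0,150,80),(6,255,255));BLUE=((105,140,70),(125,255,255))
E
python3 - <<'E'
from h import *
f=grab("top")
roi=(230,150,440,290)
for nm,c in(("red",RED),("blue",BLUE)):
    for a,c,p in big(mask(f,*c,roi)):
        r=cv2.minAreaRect(p.astype(np.float32));print(nm,a,c,np.round(cast(f,[c],33),0),[np.round(x,1) for x in r])
cv2.imwrite("pics/crop0.png",cv2.resize(f["frame"][150:300,240:440],None,fx=4,fy=4,interpolation=cv2.INTER_CUBIC))
g=grab("side")
for nm,c in(("red",RED),("blue",BLUE)):
    for a,c,p in big(mask(g,*c,(220,200,360,300))):
        print("side",nm,a,c,np.round(cast(g,[c],33),0))
# bystanders: top centres
for nm,px,z in(("can",(343,304),135),("piston",(367,168),52),("jar",(215,213),85)): print(nm,cast(f,[px],z).round(0))
E
```

```text
red 163 [273.5 232.9] [[600. 103.]] [array([273.5, 233. ]), array([24.4,  6.6]), np.float64(36.9)]
red 162 [302.5 180.5] [[722.  42.]] [array([302.5, 180.4]), array([ 6.1, 26.9]), np.float64(38.7)]
blue 149 [308.3 259.3] [[543.  23.]] [array([308.5, 259.2]), array([24.2,  6.2]), np.float64(36.9)]
side red 378 [248.6 251.6] [[718.  35.]]
side red 232 [292.9 286.4] [[600. 100.]]
side blue 145 [337.6 266.4] [[542.  17.]]
can [[445. -53.]]
piston [[ 748. -102.]]
jar [[632. 223.]]
```

View pics/crop0.png

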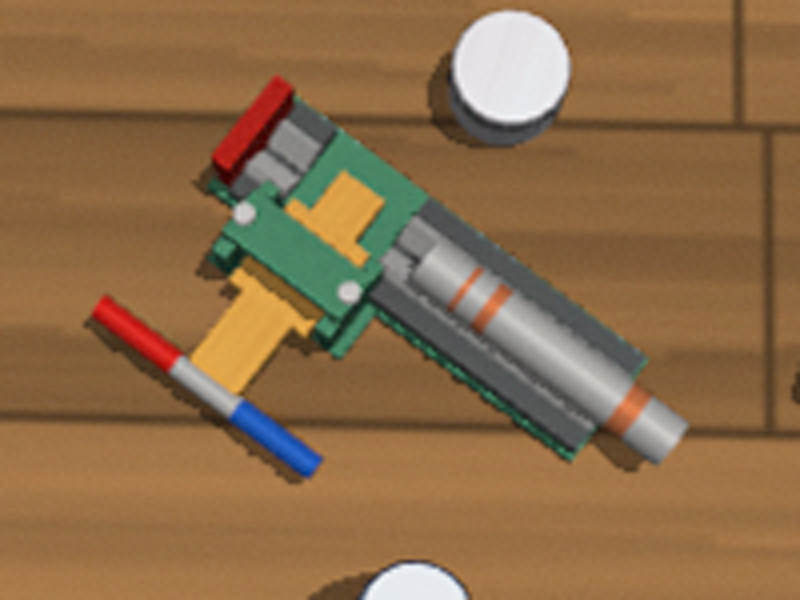

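The crop confirms the choice: the banded shaft lies in the groove, its front just short of the gap, at about (430,265) in the crop. The chock's bar has its red ear at the upper left and its blue ear at the lower right. The bar centre is near (571,63) and the fixture yaw is about -35.5°. I'll turn first, then travel.

```bash
python3 -m inch '[[0,0,0,-0.175,1],[0,0,0,-0.175,1],[0,0,0,-0.175,1],[0,0,0,-0.175,1],[0,0,0,-0.175,1],[0,0,0,-0.175,1],[0,0,0,-0.175,1],[0,0,0,-0.175,1],[0,0,0,-0.175,1],[0,0,0,-0.175,1],[0,0,0,-0.175,0.4],[0,0,0,-0.175,0.4],[0,0,0,-0.17,0.4],[0,0,0,0,0.4]]' && python3 -m inch '[[-0.2,4.6,0,0,0.4],[-0.2,4.6,0,0,0.4],[-0.2,4.6,0,0,0.4],[-0.2,4.6,0,0,0.4],[-0.2,4.6,0,0,0.4],[-0.2,4.6,0,0,0.4],[-0.2,4.6,0,0,0.4],[-0.2,4.6,0,0,0.4],[-0.2,4.6,0,0,0.4],[-0.2,4.6,0,0,0.4],[-0.2,4.6,0,0,0.4],[-0.2,4.6,0,0,0.4],[-0.2,4.6,0,0,0.4],[-0.2,4.6,0,0,0.4],[-0.2,4.6,0,0,0.4],[0,4.6,0,0,0.4],[0,0,0,0,0.4]]'; python3 - <<'E'
from h import *
f=grab("wrist");cv2.imwrite("pics/w1.png",f["frame"])
s=observe();M=R.from_rotvec(s["ee_rot"]).as_matrix();print(s["tcp_pos"],np.degrees(np.arctan2(M[1,0],M[0,0])),M[:,2],s["joint_positions"].round(2))
for nm,c in(("red",RED),("blue",BLUE)):
    for a,c,p in big(mask(f,*c),100):
        r=cv2.minAreaRect(p.astype(np.float32));print(nm,a,c,np.round(cast(f,[c],33),0),[np.round(x,1) for x in r])
E
```

```text
time: 1.95
tcp_pos: [137.0, -532.6, 238.6]
ee_rot: [-0.96, -2.991, -0.001]
wrist_force: [-0.6, -0.0, 0.7]
width: 0.699
finger_force: 0.0
time: 4.08
tcp_pos: [589.8, 51.2, 238.0]
ee_rot: [-0.958, -2.991, -0.0]
wrist_force: [0.1, -0.4, 0.0]
width: 0.699
finger_force: 0.0
[589.05719565  49.84153696 238.15408199] 144.42817761725343 [-9.62923751e-04 -9.75878996e-05 -9.99999532e-01] [-0.12  0.45  1.18 -0.    1.51 -1.07]
red 866 [365.8 184.1] [[602. 104.]] [array([365.5, 184. ]), array([57.3, 15.4]), np.float64(1.4)]
red 609 [377.8 309.3] [[720.  41.]] [array([378.7, 306.2]), array([17.7, 45.9]), np.float64(2.4)]
blue 1227 [129.  153.2] [[433. -70.]] [array([125.5, 155.6]), array([69.7, 39.2]), np.float64(85.0)]
blue 776 [262.9 184. ] [[544.  23.]] [array([262.5, 184. ]), array([14., 55.]), np.float64(90.0)]
blue 116 [177.3 147.3] [[463. -24.]] [array([176.1, 147. ]), array([39.4,  9.4]), np.float64(82.7)]
```

View pics/w1.png

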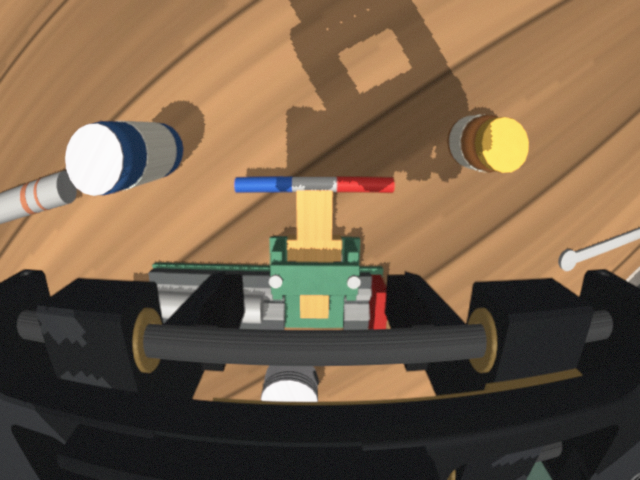

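The wrist view shows blue ear (263,184), red ear (366,184) and the bar square to the tool. That puts the bar 21 mm ahead of the TCP in tool x and centred in y. Casts from the top and wrist views agree within 2 mm. I'll descend with the fingers straddling the chock's tail, one behind each ear.

```bash
cat >> h.py <<'E'
O=np.array([642.1,14.0]);A=np.radians(-35.6);FX=np.array([np.cos(A),np.sin(A)]);FY=np.array([-FX[1],FX[0]])
def fx(p): d=np.atleast_2d(p)-O; return np.c_[d@FX,d@FY]
def meas(names=("wrist","side","top"),z=33,minA=60):
    s=observe();M=R.from_rotvec(s["ee_rot"]).as_matrix()
    print("t",round(s["time"],2),"tool fx",fx(s["tcp_pos"][:2])[0].round(1),"z",round(s["tcp_pos"][2],1),"turn",round(-(np.arctan2(M[1,0],M[0,0])-A-np.pi),3)%6.283,"F along fx,fy,z",np.r_[fx(s["wrist_force"][:2]+O)[0],s["wrist_force"][2]].round(1))
    for n in names:
        f=grab(n);P={}
        for nm,c in(("r",RED),("b",BLUE)):
            cs=[(a,fx(cast(f,[c],z))[0],fx(cast(f,p,z))) for a,c,p in big(mask(f,*c),minA)]
            cs=[q for q in cs if -215<q[1][0]<-60 and abs(q[1][1])<80]
            if cs:P[nm]=(max(cs,key=lambda q:q[0]))
        if len(P)==2:
            r,b=P["r"][1],P["b"][1];d=r-b
            print(n,"bar",((r+b)/2).round(1),"ang",round(float(np.arctan2(-d[0],d[1])),3),"len",np.linalg.norm(d).round(0))
        else: print(n,{k:v[1].round(0) for k,v in P.items()})
E
python3 -m inch '[[0,0,5,0,0.4],[0,0,5,0,0.4],[0,0,5,0,0.4],[0,0,5,0,0.4],[0,0,2,0,0.4],[0,0,0,0,0.4]]'
python3 - <<'E'
from h import *
meas()
f=grab("side");cv2.imwrite("pics/s2.png",cv2.resize(f["frame"][180:320,200:400],None,fx=4,fy=4))
E
```

```text
time: 4.88
tcp_pos: [587.9, 48.0, 17.8]
ee_rot: [-0.962, -2.988, 0.001]
wrist_force: [-0.4, -0.6, 0.8]
width: 0.703
finger_force: 0.0
t 4.88 tool fx [-63.9  -3.9] z 17.8 turn 0.001 F along fx,fy,z [ 0.1 -0.7  0.8]
wrist bar [-85.1  -0.1] ang -0.001 len 97.0
side bar [-84.9  -4.2] ang -0.0 len 99.0
top {}
```

View pics/s2.png

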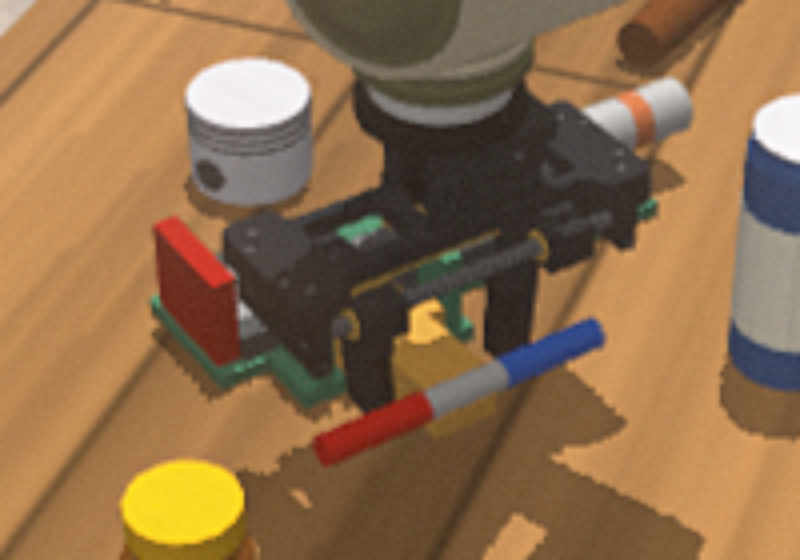

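The side view shows one finger behind each ear, clear of the bar, the clamp and the bystanders. First red pull: a negative turn brings the red finger forward.

```bash
python3 -m inch '[[0,0,0,-0.08,0.4],[0,0,0,-0.07,0.4],[0.1,0,0,0,0.4],[0.15,0,0,0,0.4],[0.15,0,0,0,0.4],[0,0,0,0,0.4]]'
python3 -c "
from h import *
meas()"
```

```text
time: 5.82
tcp_pos: [590.0, 48.6, 21.0]
ee_rot: [0.732, 3.042, -0.0]
wrist_force: [14.0, -8.9, -5.4]
width: 0.702
finger_force: 8.1
t 5.83 tool fx [-62.5  -2.2] z 21.0 turn 6.134 F along fx,fy,z [16.6  0.9 -5.4]
wrist bar [-85.3  -1.9] ang 0.013 len 95.0
side bar [-84.5  -5.4] ang 0.009 len 99.0
top {}
```

```bash
python3 -m inch '[[0.1,0,0,0,0.4],[0.1,0,0,0,0.4],[0.1,0,0,0,0.4],[0,0,0,0,0.4]]'
python3 -c "
from h import *
meas(('wrist','side'))"
```

```text
time: 6.48
tcp_pos: [588.1, 48.7, 21.2]
ee_rot: [0.732, 3.04, -0.002]
wrist_force: [16.1, -15.2, -5.0]
width: 0.701
finger_force: 10.7
t 6.47 tool fx [-64.1  -3.2] z 21.2 turn 6.134 F along fx,fy,z [21.9 -3.  -5. ]
wrist bar [-86.   -2.9] ang 0.03 len 95.0
side bar [-85.1  -6.9] ang 0.028 len 100.0
```

```bash
python3 -m inch '[[0.1,-0.1,0,0,0.4],[0.1,-0.1,0,0,0.4],[0.1,-0.1,0,0,0.4],[0.1,-0.1,0,0,0.4],[0,0,0,0,0.4]]'
python3 -c "
from h import *
meas(('wrist','side'))"
```

```text
time: 7.2
tcp_pos: [581.3, 48.1, 20.9]
ee_rot: [0.732, 3.044, -0.001]
wrist_force: [11.3, -9.4, -4.3]
width: 0.699
finger_force: 7.2
t 7.2 tool fx [-69.3  -7.6] z 20.9 turn 6.134 F along fx,fy,z [14.6 -1.1 -4.3]
wrist bar [-89.1  -7.1] ang 0.088 len 96.0
side bar [-88.5 -11.1] ang 0.083 len 100.0
```

```bash
python3 -m inch '[[0,0,0,0.1,0.4],[0,0.1,0,0.07,0.4],[0,0.1,0,0.05,0.4],[0,0.1,0,0.04,0.4],[0,0.1,0,0.04,0.4],[0,0,0,0,0.4]]'
python3 -c "
from h import *
meas(('wrist','side'))"
```

```text
time: 8.05
tcp_pos: [583.7, 51.6, 20.9]
ee_rot: [1.175, 2.901, 0.001]
wrist_force: [10.6, -7.9, -2.4]
width: 0.701
finger_force: 6.7
t 8.05 tool fx [-69.4  -3.4] z 20.9 turn 0.148 F along fx,fy,z [13.2 -0.3 -2.4]
wrist bar [-92.1   2. ] ang -0.012 len 96.0
side bar [-91.9  -2.7] ang -0.01 len 100.0
```

```bash
python3 -m inch '[[0.1,0.1,0,0,0.4],[0.1,0.1,0,0,0.4],[0.1,0.1,0,0,0.4],[0.1,0.1,0,0,0.4],[0.1,0.1,0,0,0.4],[0,0,0,0,0.4]]'
python3 -c "
from h import *
meas(('wrist','side'))"
```

```text
time: 8.9
tcp_pos: [582.9, 59.1, 20.7]
ee_rot: [1.176, 2.903, 0.001]
wrist_force: [8.0, -7.0, -2.0]
width: 0.697
finger_force: 5.4
t 8.9 tool fx [-74.4   2.2] z 20.7 turn 0.148 F along fx,fy,z [10.6 -1.1 -2. ]
wrist bar [-94.2   7.6] ang -0.079 len 96.0
side bar [-94.    3.5] ang -0.074 len 99.0
```

```bash
python3 -m inch '[[0,0,0,-0.1,0.4],[0,-0.1,0,-0.07,0.4],[0,-0.1,0,-0.05,0.4],[0,-0.1,0,-0.04,0.4],[0,-0.1,0,-0.04,0.4],[0.1,-0.1,0,0,0.4],[0.1,-0.1,0,0,0.4],[0.1,-0.1,0,0,0.4],[0.1,-0.1,0,0,0.4],[0,0,0,0,0.4]]'
python3 -c "
from h import *
meas(('wrist','side'))"
```

```text
time: 10.25
tcp_pos: [575.5, 53.9, 20.8]
ee_rot: [0.732, 3.045, -0.0]
wrist_force: [9.3, -7.4, -3.3]
width: 0.703
finger_force: 5.6
t 10.25 tool fx [-77.4  -6.3] z 20.8 turn 6.133 F along fx,fy,z [11.9 -0.6 -3.3]
wrist bar [-98.8  -5.3] ang 0.058 len 95.0
side bar [-98.6  -8.9] ang 0.052 len 100.0
```

```bash
python3 -m inch '[[0.12,-0.1,0,0,0.4],[0.12,-0.1,0,0,0.4],[0,0,0,0.1,0.4],[0,0.1,0,0.07,0.4],[0,0.1,0,0.05,0.4],[0,0.1,0,0.04,0.4],[0,0.1,0,0.04,0.4],[0.1,0.1,0,0,0.4],[0.1,0.1,0,0,0.4],[0.1,0.1,0,0,0.4],[0.1,0.1,0,0,0.4],[0.1,0.1,0,0,0.4],[0,0,0,0,0.4]]'
python3 -c "
from h import *
meas(('wrist','side'))"
```

```text
time: 11.98
tcp_pos: [571.1, 65.3, 18.7]
ee_rot: [-1.179, -2.911, 0.0]
wrist_force: [0.9, -0.8, 0.4]
width: 0.698
finger_force: 0.4
t 11.97 tool fx [-87.6   0.4] z 18.7 turn 0.148 F along fx,fy,z [ 1.2 -0.2  0.4]
wrist bar [-109.2    7.1] ang -0.079 len 93.0
side bar [-112.2    6.2] ang -0.077 len 99.0
```

Now 25 mm out and loose. Straighten, lower the fingers a little and pull on steadily.

```bash
python3 -m inch '[[0,0,0.3,-0.07,0.4],[0,0,0.3,-0.07,0.4],[0.3,0,0.2,0,0.4],[0.4,0,0,0,0.4],[0.4,0,0,0,0.4],[0.4,0,0,0,0.4],[0.4,0,0,0,0.4],[0.4,0,0,0,0.4],[0,0,0,0,0.4]]'
python3 -c "
from h import *
meas(('wrist','side'),z=27)
f=grab('side');cv2.imwrite('pics/s3.png',cv2.resize(f['frame'][180:330,200:400],None,fx=4,fy=4))"
```

```text
time: 13.2
tcp_pos: [552.2, 79.1, 10.7]
ee_rot: [-0.972, -2.986, -0.0]
wrist_force: [0.4, -0.3, -0.1]
width: 0.699
finger_force: 0.0
t 13.2 tool fx [-111.     0.6] z 10.7 turn 0.008 F along fx,fy,z [ 0.5 -0.  -0.1]
wrist bar [-130.7    5.4] ang -0.011 len 93.0
side bar [-133.7    5.1] ang -0.012 len 99.0
```

View pics/s3.png

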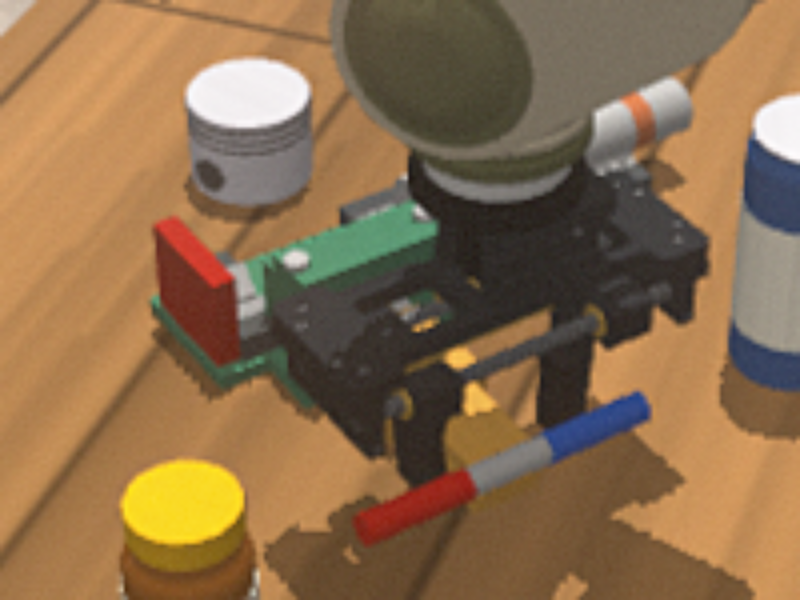

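The side view shows the chock well out, tail tipping down, with fingers still behind both ears at (430,470) and (565,390), and the can and jar clear.

```bash
python3 -m inch '[[0.4,0,0,0,0.4],[0.5,0,0,0,0.4],[0.5,0,0,0,0.4],[0.5,0,0,0,0.4],[0.5,0,0,0,0.4],[0.5,0,0,0,0.4],[0.5,0,0,0,0.4],[0.5,0,0,0,0.4],[0.5,0,0,0,0.4],[0.5,0,0,0,0.4],[0.5,0,0,0,0.4],[0.5,0,0,0,0.4],[0.5,0,0,0,0.4],[0,0,0,0,0.4]]'
python3 -c "
from h import *
meas(('wrist','side'),z=21)"
```

```text
time: 15.1
tcp_pos: [500.6, 116.7, 10.8]
ee_rot: [-0.972, -2.987, 0.0]
wrist_force: [0.6, -0.6, 0.0]
width: 0.7
finger_force: 0.0
t 15.1 tool fx [-174.9    1.1] z 10.8 turn 0.008 F along fx,fy,z [ 0.8 -0.1  0. ]
wrist bar [-192.4    6.1] ang -0.008 len 97.0
side bar [-192.3    1.7] ang -0.01 len 100.0
```

The chock lies flat with its nose about 47 mm outside the clamp's centre. Back off, lift, and measure the shaft.

```bash
python3 -m inch '[[-0.5,0,0,0,0.4],[0,0,-2,0,0.4],[0,0,-5,0,0],[0,0,-6,0,-0.5],[0,0,-6,0,-1],[-2,-5,0,0,-1],[-2,-5,0,0,-1],[-2,-5,0,0,-1],[-2,-5,0,0,-1],[-2,-5,0,0,-1],[0,-2,0,0,-1],[0,0,0,0,-1]]'
python3 - <<'E'
from h import *
meas(('wrist','side'),z=21)
f=cv2.imread("pics/top0.png");g=grab("top");g["frame"]=f
print("top0 front/rear centre est",fx(cast(g,[(344,216),(408,261)],36)).round(0))
w=grab("side");cv2.imwrite("pics/s4.png",cv2.resize(w["frame"][170:330,210:410],None,fx=3.5,fy=3.5))
w=grab("wrist");cv2.imwrite("pics/w4.png",w["frame"])
E
```

```text
time: 16.7
tcp_pos: [426.5, -164.7, 200.7]
ee_rot: [-0.977, -2.985, -0.0]
wrist_force: [-0.4, 0.8, -0.2]
width: 0.008
finger_force: 0.0
t 16.7 tool fx [ -71.3 -270.9] z 200.7 turn 0.011 F along fx,fy,z [-0.8  0.4 -0.2]
wrist bar [-192.5    8.2] ang -0.007 len 103.0
side bar [-191.7    1.1] ang 0.001 len 101.0
top0 front/rear centre est [[  39.  -55.]
 [  42. -227.]]
```

View pics/w4.png

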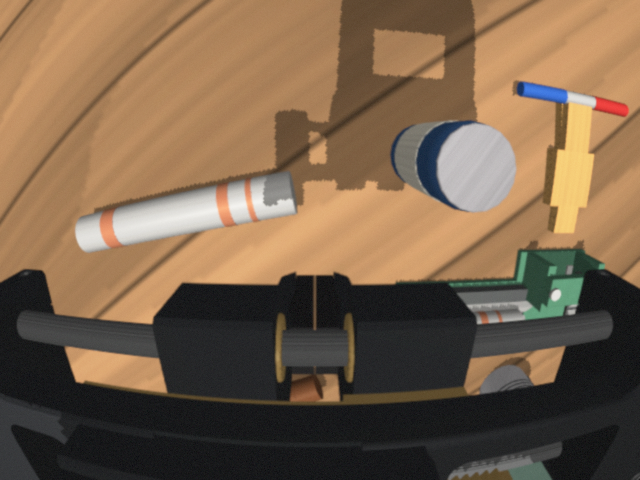

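The wrist view shows the chock flat on the bench, bar (518–628, 90–108) and nose at (563,232), outside the clamp. The can is standing. The shaft's rear is at about fy -227 (length 172, which agrees). I'll go beyond its rear end, shut, and down to axis height.

```bash
python3 -m inch '[[-3,0,0,0,-1],[-3,0,0,0,-1],[-3,0,0,0,-1],[-2.6,0,0,0,-1],[0,0,5,0,-1],[0,0,5,0,-1],[0,0,4,0,-1],[0,0,2.8,0,-1],[0,0,0,0,-1],[0,0,0,0,-1]]'
python3 - <<'E'
from h import *
meas(())
w=grab("side");cv2.imwrite("pics/s5.png",cv2.resize(w["frame"][130:330,210:470],None,fx=3,fy=3))
E
```

```text
time: 18.2
tcp_pos: [521.4, -232.0, 33.9]
ee_rot: [0.971, 2.986, -0.001]
wrist_force: [-0.2, -0.2, -0.0]
width: 0.005
finger_force: 0.0
t 18.2 tool fx [  45.1 -270.2] z 33.9 turn 0.008 F along fx,fy,z [-0.1 -0.3 -0. ]
```

View pics/s5.png

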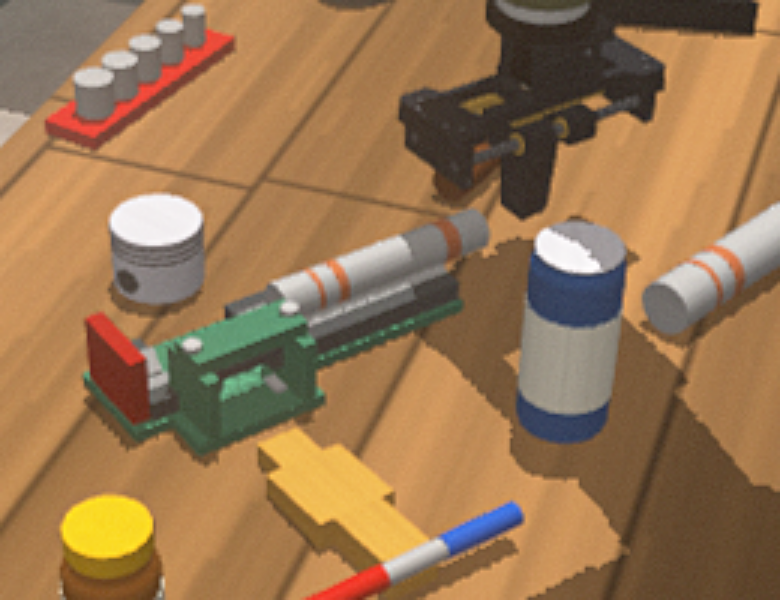

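The side view shows the shut fingers (525,185 in the crop) on the shaft's line behind its rear end (475,230), with about 25 mm between them. The clamp is empty and the way is free. Push.

```bash
python3 -m inch '[[0,1,0,0,-1],[0,0.8,0,0,-1],[0,0.6,0,0,-1],[0,0.6,0,0,-1],[0,0.6,0,0,-1],[0,0.6,0,0,-1],[0,0.6,0,0,-1],[0,0.6,0,0,-1],[0,0.6,0,0,-1],[0,0.6,0,0,-1],[0,0.6,0,0,-1],[0,0.6,0,0,-1],[0,0,0,0,-1]]'
python3 - <<'E'
from h import *
meas(())
w=grab("side");cv2.imwrite("pics/s6.png",cv2.resize(w["frame"][170:300,220:420],None,fx=4,fy=4))
E
```

```text
time: 19.88
tcp_pos: [566.4, -169.4, 32.8]
ee_rot: [-0.973, -2.987, 0.002]
wrist_force: [-2.9, -3.0, 1.5]
width: 0.002
finger_force: 2.2
t 19.88 tool fx [  45.2 -193.2] z 32.8 turn 0.008 F along fx,fy,z [-0.6 -4.1  1.5]
```

View pics/s6.png

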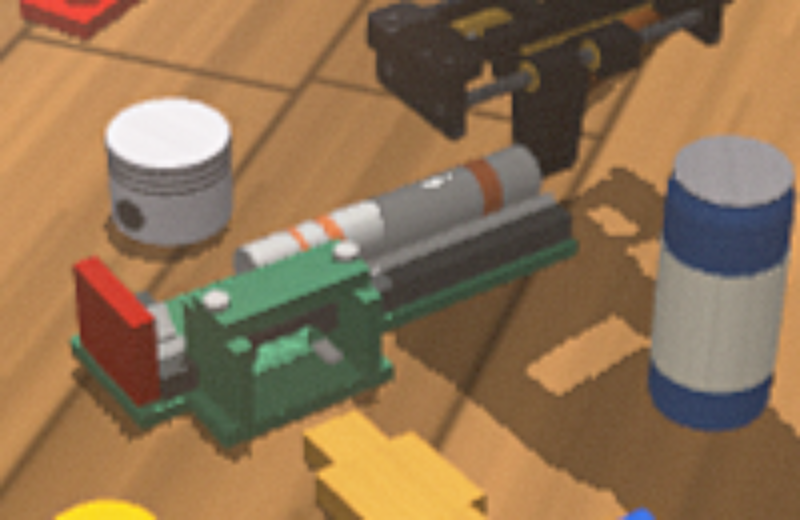

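The shaft is sliding along the groove, its front about half way across the gap, at (250,255) in the crop.

```bash
python3 -m inch '[[0,0.5,0,0,-1],[0,0.5,0,0,-1],[0,0.5,0,0,-1],[0,0.5,0,0,-1],[0,0.5,0,0,-1],[0,0.5,0,0,-1],[0,0.5,0,0,-1],[0,0.5,0,0,-1],[0,0.5,0,0,-1],[0,0.5,0,0,-1],[0,0.4,0,0,-1],[0,0,0,0,-1]]' && python3 -c "
from h import *
meas(())"
```

```text
time: 21.42
tcp_pos: [598.1, -126.1, 33.0]
ee_rot: [-0.973, -2.987, 0.003]
wrist_force: [-4.7, -5.6, 3.4]
width: 0.005
finger_force: 3.6
t 21.43 tool fx [  45.7 -139.5] z 33.0 turn 0.008 F along fx,fy,z [-0.6 -7.3  3.4]
```

```bash
python3 -m inch '[[0,0.2,0,0,-1],[0,0.2,0,0,-1],[0,0.2,0,0,-1],[0,0,0,0,-1]]' && python3 -c "
from h import *
meas(())"
```

```text
time: 21.92
tcp_pos: [601.4, -121.6, 33.1]
ee_rot: [-0.973, -2.986, 0.003]
wrist_force: [-5.6, -7.4, 3.4]
width: 0.003
finger_force: 4.8
t 21.93 tool fx [  45.8 -134. ] z 33.1 turn 0.009 F along fx,fy,z [-0.3 -9.2  3.4]
```

```bash
python3 -m inch '[[0,0.2,0,0,-1],[0,0.2,0,0,-1],[0,0.1,0,0,-1],[0,0,0,0,-1]]' && python3 -c "
from h import *
meas(())"
```

```text
time: 22.42
tcp_pos: [604.3, -117.7, 33.1]
ee_rot: [-0.973, -2.986, 0.004]
wrist_force: [-5.9, -8.5, 4.3]
width: 0.007
finger_force: 5.3
t 22.43 tool fx [  45.9 -129.1] z 33.1 turn 0.009 F along fx,fy,z [  0.1 -10.3   4.3]
```

```bash
python3 -m inch '[[0,0.1,0,0,-1],[0,0.1,0,0,-1],[0,0.1,0,0,-1],[0,0,0,0,-1]]' && python3 -c "
from h import *
meas(())"
```

```text
time: 22.92
tcp_pos: [605.9, -115.3, 33.1]
ee_rot: [-0.973, -2.986, 0.004]
wrist_force: [-6.4, -7.7, 5.3]
width: 0.002
finger_force: 5.5
t 22.93 tool fx [  45.9 -126.2] z 33.1 turn 0.009 F along fx,fy,z [ -0.7 -10.    5.3]
```

Still sliding at about 10 N; continue until the force rises.

```bash
python3 -m inch '[[0,0.1,0,0,-1],[0,0.1,0,0,-1],[0,0.1,0,0,-1],[0,0,0,0,-1]]' && python3 -c "
from h import *
meas(())"
```

```text
time: 23.42
tcp_pos: [606.5, -114.6, 33.2]
ee_rot: [-0.973, -2.984, 0.009]
wrist_force: [-13.7, -17.6, 6.3]
width: 0.005
finger_force: 11.4
t 23.43 tool fx [  45.9 -125.3] z 33.2 turn 0.009 F along fx,fy,z [ -0.9 -22.3   6.3]
```

```bash
python3 -m inch '[[0,0.1,0,0,-1],[0,0.1,0,0,-1],[0,0,0,0,-1]]' && python3 -c "
from h import *
meas(())"
```

```text
time: 23.8
tcp_pos: [606.5, -114.6, 33.2]
ee_rot: [-0.972, -2.982, 0.014]
wrist_force: [-20.2, -25.4, 9.8]
width: 0.005
finger_force: 16.7
t 23.8 tool fx [  45.9 -125.3] z 33.2 turn 0.009 F along fx,fy,z [ -1.7 -32.4   9.8]
```

The force rose to 32 N with no motion, so the shaft is on the stop. Back off, lift and look.

```bash
python3 -m inch '[[0,-0.5,0,0,-1],[0,-1.5,0,0,-1],[0,-2,0,0,-1],[0,0,-4,0,-1],[0,-4,-6,0,-1],[0,-5,-5,0,-1],[0,-5,0,0,-1],[0,-5,0,0,-1],[0,0,0,0,-1],[0,0,0,0,-1]]'
python3 - <<'E'
from h import *
meas(('wrist','side'),z=21)
a=grab("side")["frame"][170:310,210:410];b=grab("top")["frame"][150:290,250:450]
cv2.imwrite("pics/end.png",cv2.resize(np.vstack([a,b]),None,fx=2.1,fy=2.1,interpolation=cv2.INTER_CUBIC))
E
```

```text
time: 25.05
tcp_pos: [480.5, -286.7, 168.8]
ee_rot: [-0.974, -2.987, -0.001]
wrist_force: [-0.2, 0.6, -0.3]
width: 0.004
finger_force: 0.0
t 25.05 tool fx [  43.7 -338.5] z 168.8 turn 0.009 F along fx,fy,z [-0.4  0.4 -0.3]
wrist {}
side bar [-191.8    1.3] ang -0.0 len 101.0
```

View pics/end.png

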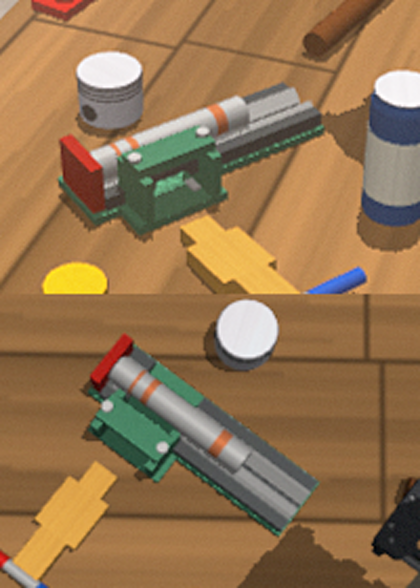

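Both views show the shaft in the groove against the red stop (side crop near (95,165), top crop near (120,365)). The chock lies flat outside the clamp, the piston, can and jar are in place, and the robot is clear.

```bash
python3 -c "
from rig import order
print(order.hand_in())"
```

```text
the job is handed in; nothing more can be done
None
```

The job is handed in (no verdict was returned): the chock was rocked out red-blue-red-blue with measured pulls of at most about 22 N and lies flat on the bench, the shaft rests against the red stop, and the oil can, piston and jar look untouched.

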